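# Lid the cheese case and hold it against the sprung fence pad

### The arm

A 6-joint arm with a two-finger parallel gripper is mounted at the origin on the work surface. World frame = base frame: x ahead of the robot, y to its left, z up, the work surface at z = 0. Lengths are in m, angles in rad, forces in N, time in s.
With the tool pointing down it reaches from about 0.35 to 0.875 m from the base axis. Payload 4.2 kg.
Tool frame: the origin (TCP) lies at the very end of the fingers, on their centre line; the grasp point (between the pads) lies 19 mm behind it (env.grip_point_offset is the distance from the TCP to the grasp point, in m); z points along the fingers, y is the line along which they close (so a half turn about z gives the same grasp; the last joint's range is limited). The gripper opens to 85 mm and grips with 20 to 120 N. Pads are 22 mm wide; open, the fingers measure 114 mm over their backs; the gripper's body (76 mm by 85 mm) begins 54 mm behind the grasp point. The pads swing forward as they close: fully open they stand 13 mm farther back than shut.
Start: joints at [1.507, 0.385, 0.008, 0, -1.194, -0.259], TCP at [0.198, 0.593, 0.231] pointing down, gripper open.
Joint ranges: [-3.14, 3.14], [-1.21, 2.06], [-1.07, 1.41], [-3.16, 2.05], [-2.99, -0.16], [-3.1, 3.1]. Speed limits (rad/s): [2.79, 2.79, 3.14, 3.14, 3.14, 3.14].

### API

Orientations are given as [roll, pitch, yaw] about the fixed x, y, z axes, in that order (R = Rz(yaw) Ry(pitch) Rx(roll)).
In Python, from rig import env gives the robot as it stands.
- The arm moves only by the tool servo_tool, never from a script. Its argument "increments" is a list of rows, each a list of 5 numbers: the closure, from 0 (fully open) to 1 (shut), then the shift along the tool's x, y, z in units of 100 mm (1.0 is 100 mm), then the turn about the tool's z in units of 360 degrees (1.0 is 360 degrees). A call has 1 to 10 rows; each row shifts and turns the commanded pose from where the row before left it, along the tool's axes as they then stand; what a row does not reach is not made up. A row lasts 1/10 s, in which the tool goes at most 50 mm and 8.59 degrees, less where a joint would pass 70% of its speed; a pose out of reach is approached as far as the arm can. A call with a number of a shift or a turn outside -1 to 1 is refused whole. A call with a gripper value outside its range is refused whole. The fingers move at their own pace and stop on an object; "newtons" is the grip in N (left out, the last holds). Time passes only in rows, so rows that do not move let the fingers close. It gives the time, the measured TCP pose, the force, the opening and the grip force at its end, in the units of the state.
- env.observe(): the state, without advancing time (a new reading comes with each control period).
- env.get_image(name): name is "scene" or "top" or "wrist"; returns the picture (384x512x3 uint8, blue, green, red); there is no depth.
- env.camera_params(name): a dict with "vertical_fov" (degrees; the focal length in pixels is half the picture's height over the tangent of half this angle, whatever the lens; pixels are square), "cx", "cy" (the principal point, pixels), "origin" and "rotation" of the camera in the world. Camera axes: x right, y down, z forward; pixel columns grow to the right and rows downward; lengths in m; the calibration is good to about 2 mm. A picture is of the moment at which its call begins: read the wrist's pose just before it. camera_params takes no time and is no camera call; for the wrist camera it gives the pose at the moment of the call.
- env.sign_off(): hands the job in; it is judged then, once.
The state is a dict: "time": time; "joint_positions": joint angles; "joint_vel": joint speeds; "tau": joint torques, N m; "position": TCP position; "orientation": TCP orientation; "wrist_force": force on the tool from outside, world axes, zero at the start; "moment": the same for the moment, N m; "width": finger opening in m; "grasp_force": force on a finger pad.
Only numpy, scipy, OpenCV 4.12 (cv2) and the standard library are available. Lean on these libraries where they do the work, as an engineer would, in place of code of your own. Each camera call takes 0.05 s, during which the arm holds its last target. There are 200 camera calls.

### The job

Take the wooden lid by its grip bar and seat it fully in the open cheese case on the packing jig, before the case touches the sprung pad. Then slide the closed case along the jig, square to the sprung pad and centred on it, and press until the pad is pushed in about half of its travel, never to its end stop. Finish while still holding the case there with that steady push, so that a colleague can tack the lid down; leave the two other cheeses and the hammer alone.

Things in the scene. Friction and masses are not known exactly. Their poses are not given: they have to be found in the camera images.
- lid: Loose pale wood lid, 0.16 kg: plate 120 x 120 x 6 mm; plug below it 6 mm deep, 104 x 104 mm (lowest 3 mm 101 x 101); dark grip bar on top, 20 mm wide (lid x), 90 long (lid y), 28 tall. Origin: centre of the plug's underside, bar top 40 mm above; z up. Starts flat on the counter, left of the jig. Seated: origin 49 mm above the case's, bar along case y (either half turn).
- case: Loose open square case of pale wood, 0.65 kg with the grey cheese fixed in it: outside 120 x 120 x 55 mm, inside 108 x 108, cheese top at 36 mm, clear of the lid. Origin: centre of underside; z up, +x wall faces the pad. Starts on the jig board, 35 to 95 mm short of the pad, a little askew and off centre. The lid's plug has 2 mm play per side; pushing the seated lid slides the case.
- jig: Packing jig fixed to the counter: plywood board 295 x 180 x 18 mm with a dark wooden fence (160 mm wide, top 98 mm above the counter) across its +x end. Origin: at counter height under the board, 70 mm before the released pad's face. x is the push direction, towards the fence; z up. Place and yaw vary.
- pad_face (a point): Centre of the front face (towards jig -x) of the black sprung pad before the fence, 50 mm above the counter; face 100 mm wide by 50 mm tall. Axes as the jig's; it moves with the pad. The case, flat against it, has its origin 60 mm before it along jig x.
- pad (a joint): How far the sprung pad is pushed in towards the fence (jig +x), m: 0 released, 0.030 at its end stop, half travel 0.015. The spring gives 0.6 N per mm (9 N at half travel) with no preload, and pushes back by itself.
- goat_cheese: Bystander: tapered grey goat's cheese, 62 mm wide at the foot, 72 mm tall, standing; origin at the centre of its underside.
- round_cheese: Bystander: flat round white cheese, 100 mm wide, 35 mm tall; origin at the centre of its underside.
- hammer: Bystander: the colleague's hammer lying on the counter to the right of the jig; origin at its underside.
Mind the look-alikes: they are no part of the job. Leave any purple look-alike of the case alone. What is shaped like the lid but blue is not meant.

How it is judged:
On the way:
1. the lid is seated in the case while the pad is still released (x of lid in the frame of case between -0.004 and 0.004 m and y of lid in the frame of case between -0.004 and 0.004 m and z of lid in the frame of case between 0.046 and 0.0515 m and angle between the z axis of lid and the z axis of case, either way round below 0.04 rad and angle between the x axis of lid and the x axis of case, either way round below 0.08 rad and value of joint pad below 0.003 m), for 0.2 s.
At the end, for the whole second after the job is handed in: The fingers still hold or push the lid or case (over 2 N); lid seated in the case (4 mm; 46 to 51.5 mm above its origin); case flat on the board and against the pad, square within 0.08 rad, centred within 12 mm; pad pushed in 10 to 20 mm (6 to 12 N), all still for a second (x of lid in the frame of case between -0.004 and 0.004 m and y of lid in the frame of case between -0.004 and 0.004 m and z of lid in the frame of case between 0.046 and 0.0515 m and angle between the z axis of lid and the z axis of case, either way round below 0.04 rad and angle between the x axis of lid and the x axis of case, either way round below 0.08 rad and value of joint pad between 0.01 and 0.02 m and x of case in the frame of pad_face between -0.065 and -0.057 m and y of case in the frame of pad_face between -0.012 and 0.012 m and angle between the x axis of case and the x axis of jig, either way round below 0.08 rad and angle between case's own z axis and vertical below 0.05 rad and z of case in the frame of jig below 0.022 m and linear speed of case below 0.01 m/s and (contact force between the fingers and lid above 2 N or contact force between the fingers and case above 2 N)); the arm keeps its last pose, push and grip.
It fails at once if the pad is driven to its end stop (value of joint pad above 0.028 m).
It fails at once if the goat cheese is disturbed (distance of goat_cheese from where it was at the start of the episode above 0.02 m).
It fails at once if the round cheese is disturbed (distance of round_cheese from where it was at the start of the episode above 0.02 m).
It fails at once if the hammer is disturbed (distance of hammer from where it was at the start of the episode above 0.02 m).
It also fails if it takes over 40 s, if anything falls off the work surface, if the arm or the gripper's body presses on something with over 40 N, if the wrist force passes 120 N, or if a joint passes its speed limit or range.

## Working session

There is one attempt and no reset: what is moved stays moved. The work goes in short steps, Python scripts to look and compute and a tool call to move; the robot and the scene stay as the last step left them, time stands still between calls to the robot, and variables do not carry over. Pictures are saved under pics/ and viewed, at most 10 in all, crops included, and the job is handed in when it is done.

Besides the shell and the picture viewer there is one more tool, called after "Request:" by a JSON object that holds its "fn" and its "kwargs". servo_tool: Moves the arm, as the interface text tells. Its arguments: {"type":"object","properties":{"increments":{"type":"array"},"newtons":{"type":"number"}},"required":["increments"]}

```bash
mkdir -p pics
python3 - <<'E'
from rig import env
import cv2,numpy as np
s=env.observe();print(s)
for n in("top","scene"):
    im=env.get_image(n);cv2.imwrite(f"pics/{n}0.png",im);print(n,env.camera_params(n))
E
```

```text
{'time': 0.0, 'joint_positions': array([ 1.50659178e+00,  3.85573369e-01,  6.59420272e-03, -5.15072291e-04,
       -1.19398589e+00, -2.58590020e-01]), 'joint_vel': array([ 2.42506408e-04,  3.24488359e-04,  6.73098727e-05, -9.27577959e-04,
        1.27987597e-03, -3.96340413e-04]), 'tau': array([ 1.38133109e-04, -3.92290914e+01,  1.88402975e+01,  4.18638647e+00,
       -4.59129267e-03, -5.21995418e-06]), 'position': array([0.19805875, 0.59216024, 0.23019667]), 'orientation': array([ 3.13937362e+00, -9.19798480e-05, -3.22984511e-01]), 'wrist_force': array([-0.81989092,  0.85807923,  0.03095631]), 'moment': array([ 0.05931981,  0.01043746, -0.00022582]), 'grasp_force': 0.0, 'width': 0.08503901187692009}
top {'vertical_fov': 44.01672675744825, 'cx': 258.54539464117425, 'cy': 195.03712668400215, 'origin': array([ 0.24614606, -0.05691529,  1.66782426]), 'rotation': array([-2.96177593e+00, -6.01387942e-04, -1.55381072e+00])}
scene {'vertical_fov': 51.06318008745387, 'cx': 254.00852225164593, 'cy': 184.22118958896448, 'origin': array([ 1.30683254, -0.37080378,  0.73110029]), 'rotation': array([-2.22584984e+00, -1.31519217e-03,  1.20616379e+00])}
```

View pics/top0.png

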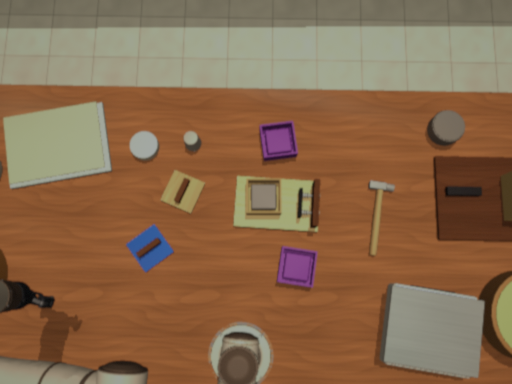

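View pics/scene0.png

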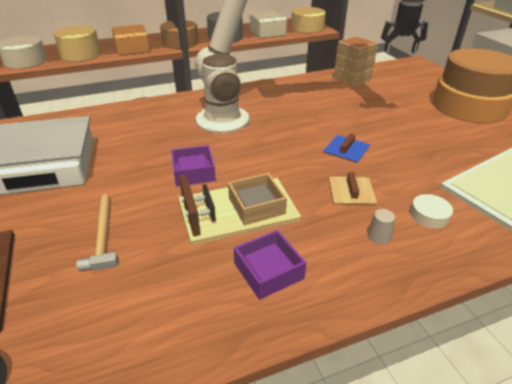

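The top view shows these candidates:
- **Lid-shaped:** pale wood at (183,191) and blue at (150,248). The pale one is meant.
- **Cases:** pale with grey cheese on the jig at (264,197), and purple at (278,140) and (297,267). The one on the jig is meant.

I'll confirm in an enlarged crop and take measurements.

```bash
cat > h.py <<'E'
import cv2,numpy as np
from rig import env
from scipy.spatial.transform import Rotation as R
def cam(n):
    p=env.camera_params(n);f=192/np.tan(np.radians(p['vertical_fov']/2))
    M=p['rotation'];M=R.from_euler('xyz',M).as_matrix() if np.shape(M)==(3,) else np.array(M)
    return f,p['cx'],p['cy'],np.array(p['origin']),M
def cast(c,uv,z):
    f,cx,cy,o,M=c;uv=np.atleast_2d(uv).astype(float)
    d=np.c_[(uv[:,0]-cx)/f,(uv[:,1]-cy)/f,np.ones(len(uv))]@M.T
    return o+d*((z-o[2])/d[:,2])[:,None]
def proj(c,P):
    f,cx,cy,o,M=c;q=(np.atleast_2d(P)-o)@M
    return q[:,:2]/q[:,2:]*f+[cx,cy]
def blobs(mask,amin=30):
    cs,_=cv2.findContours(mask.astype(np.uint8),cv2.RETR_EXTERNAL,cv2.CHAIN_APPROX_NONE)
    return [k for k in cs if cv2.contourArea(k)>amin]
def rect(c,k,z):
    P=cast(c,k.reshape(-1,2),z)[:,:2]; (m,wh,a)=cv2.minAreaRect((P*1000).astype(np.float32)); return np.round(m,1),np.round(wh,1),round(a,1)
E
python3 - <<'E'
from h import *
im=cv2.imread('pics/top0.png');c=cam('top')
x0,y0=120,150
cr=cv2.resize(im[y0:y0+110,x0:x0+210],None,fx=3.8,fy=3.8,interpolation=cv2.INTER_CUBIC);cv2.imwrite('pics/crop.png',cr)
hsv=cv2.cvtColor(im,cv2.COLOR_BGR2HSV)
for p in [(170,195),(193,185),(182,190),(240,215),(250,200),(248,185),(264,197),(315,200),(301,203),(220,200),(306,190)]: print(p,hsv[p[1],p[0]],np.round(cast(c,p,.012)[0],3))
E
```

```text
(170, 195) [ 23 113 163] [0.542 0.261 0.012]
(193, 185) [ 25 105 163] [0.579 0.181 0.012]
(182, 190) [ 11 172  95] [0.561 0.219 0.012]
(240, 215) [ 34  69 169] [0.475 0.011 0.012]
(250, 200) [ 21 113 142] [ 0.529 -0.023  0.012]
(248, 185) [ 19 132 133] [ 0.583 -0.015  0.012]
(264, 197) [ 17  47 141] [ 0.54  -0.072  0.012]
(315, 200) [ 11 172  92] [ 0.533 -0.253  0.012]
(301, 203) [31 84 73] [ 0.521 -0.203  0.012]
(220, 200) [ 13 166 146] [0.527 0.083 0.012]
(306, 190) [ 33  83 168] [ 0.568 -0.221  0.012]
```

View pics/crop.png

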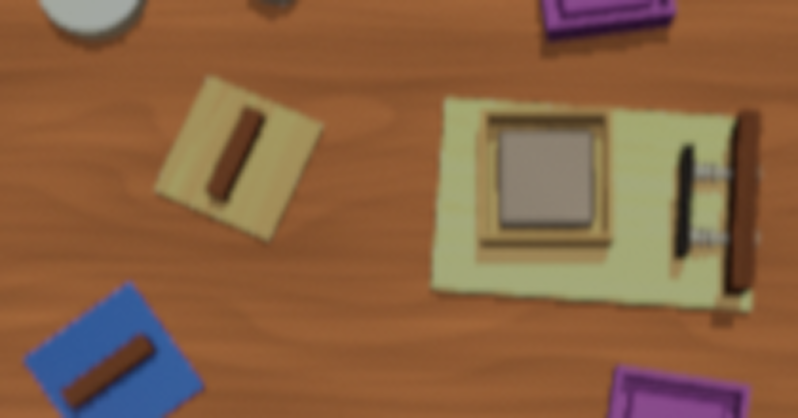

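The crop confirms it: the pale lid with the dark bar is at crop (238,155), and the pale case with the grey cheese is at (545,178) on the jig. The black pad is at (684,200) and the fence at (742,200). Next I'll measure rectangles.

Run:
```python
from h import *
im=cv2.imread('pics/top0.png');c=cam('top')
S=6
x0,y0=120,150
big=cv2.resize(im[y0:y0+110,x0:x0+210],None,fx=S,fy=S,interpolation=cv2.INTER_CUBIC)
hsv=cv2.cvtColor(big,cv2.COLOR_BGR2HSV).astype(int);H,Sa,V=hsv[...,0],hsv[...,1],hsv[...,2]
def full(k): return ((k.reshape(-1,2)+.5)/S-.5+[x0,y0]).reshape(-1,1,2)
def show(name,m,z,amin=800):
    for k in blobs(m,amin):
        kk=full(k);print(name,kk.mean(0).round(0),*rect(c,kk,z))
pale=(H>=18)&(H<=40)&(Sa<145)&(V>110)
show('palelid@12',pale,.012)
bar=(V<112)&(Sa>150)&(H<16)
show('bar@40',bar,.040)
show('board@18',(H>=27)&(H<40)&(Sa<105)&(V>110),.018)
show('pad@75',(V<60),.075)
show('cheese@54',(H<23)&(Sa<75)&(V>110),.054)
```

```text
palelid@12 [[276. 205.]] [ 519.1 -116.8] [298.9 186. ] 87.1
palelid@12 [[182. 191.]] [557.3 218.3] [121.8 122.8] 67.6
palelid@12 [[143. 155.]] [690.4 365.3] [32.2 91.3] 1.0
bar@40 [[148. 247.]] [354.4 320.6] [14.2 82.5] 37.5
bar@40 [[315. 203.]] [ 518.9 -250.5] [ 25.7 169.5] 87.1
bar@40 [[181. 190.]] [554.8 216.6] [19.9 87.6] 67.3
bar@40 [[277. 161.]] [ 666.3 -121.6] [118.3  29. ] 89.8
bar@40 [[143. 160.]] [661.7 357.2] [71.8 19.4] 86.1
board@18 [[305. 206.]] [ 508.8 -218.8] [28.1 43.1] 89.9
board@18 [[272. 205.]] [ 518.6 -105. ] [269.1 178.8] 87.1
pad@75 [[300. 203.]] [ 511.6 -193.2] [10.7 98.1] 87.2
pad@75 [[313. 197.]] [ 532.6 -236.9] [ 5.2 97.2] 87.4
pad@75 [[280. 157.]] [ 670.1 -124.2] [  7.3 111. ] 8.5
cheese@54 [[263. 196.]] [537.1 -69.1] [82.5 83.9] 1.1
```

Request:
{"fn": "servo_tool", "kwargs": {"increments": [[0, 0.4, 0.21, 0, 0], [0, 0.4, 0.21, 0, 0], [0, 0.4, 0.21, 0, 0], [0, 0.4, 0.21, 0, 0], [0, 0.4, 0.21, 0, 0], [0, 0.4, 0.21, 0, 0], [0, 0.4, 0.21, 0, 0], [0, 0.4, 0.21, 0, 0], [0, 0.4, 0.21, 0, 0], [0, 0.3, 0.18, 0, 0]], "newtons": 60}}

```text
time: 1.1
position: [0.5036, 0.2707, 0.2308]
orientation: [3.141, 0.0, -0.324]
wrist_force: [0.1, 0.4, -0.5]
width: 0.0856
grasp_force: 0.0
```

Request:
{"fn": "servo_tool", "kwargs": {"increments": [[0, 0.2, 0.1, 0, 0.0117], [0, 0, 0, 0, 0], [0, 0, 0, 0, 0], [0, 0, 0, 0, 0]]}}

```text
time: 1.5
position: [0.5176, 0.2573, 0.2311]
orientation: [3.141, 0.0, -0.395]
wrist_force: [-0.7, -0.1, 0.4]
width: 0.0856
grasp_force: 0.0
```

```bash
cat > look.py <<'E'
from h import *
import sys,pickle
c=cam('wrist');im=env.get_image('wrist');n=sys.argv[1]
cv2.imwrite(f'pics/{n}.png',im);pickle.dump(c,open(f'pics/{n}.pkl','wb'))
s=env.observe();print(round(s['time'],2),s['position'].round(4),np.degrees(s['orientation']).round(2),c[3].round(3),c[4][:,2].round(2))
E
python3 look.py w1
```

```text
1.55 [0.5175 0.2575 0.2312] [ 1.7999e+02  2.0000e-02 -2.2610e+01] [0.586 0.228 0.373] [-0.27  0.11 -0.96]
```

View pics/w1.png

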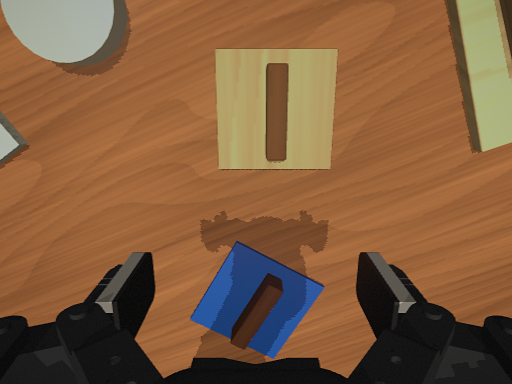

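The wrist view shows the pale lid at (277,108) with its bar nearly upright in the picture, and the blue look-alike at (260,300). I'll compute the lid pose.

Run:
```python
from h import *
import pickle
im=cv2.imread('pics/w1.png');c=pickle.load(open('pics/w1.pkl','rb'))
hsv=cv2.cvtColor(im,cv2.COLOR_BGR2HSV).astype(int);H,S,V=hsv[...,0],hsv[...,1],hsv[...,2]
print(hsv[100,240],hsv[110,277],hsv[200,150])
for k in blobs((H>=18)&(H<=40)&(S<150)&(V>110),5000): print('plate',k.mean((0,1)).round(),*rect(c,k,.012))
for k in blobs((V<125)&(S>140)&(H<16),700): print('bar',k.mean((0,1)).round(),*rect(c,k,.04))
```

```text
[ 24 105 180] [ 13 155 120] [ 13 158 165]
plate [275. 107.] [556.9 217.7] [119.1 117.9] 67.4
plate [487.  70.] [509.5   7.9] [ 42.2 151.4] 86.9
bar [239. 331.] [358.1 345.1] [ 83.7 111.3] 57.1
bar [263. 235.] [443.5 277.3] [132.2  61.3] 68.1
bar [276. 111.] [557.5 217.9] [19.3 88.2] 67.9
```

Request:
{"fn": "servo_tool", "kwargs": {"increments": [[0, 0.26, 0.11, 0.2, 0], [0, 0.258, 0.105, 0.3, 0], [0, 0, 0, 0.4, 0], [0, 0, 0, 0.4, 0], [0, 0, 0, 0.4, 0], [0, 0, 0, 0.3, 0], [0, 0, 0, 0.14, 0], [0, 0, 0, 0, 0], [0, 0, 0, 0, 0]]}}

```text
time: 2.45
position: [0.5585, 0.2181, 0.0186]
orientation: [-3.14, -0.002, -0.395]
wrist_force: [-0.2, -0.4, 0.9]
width: 0.0854
grasp_force: 0.0
```

Request:
{"fn": "servo_tool", "kwargs": {"increments": [[1, 0, 0, 0, 0], [1, 0, 0, 0, 0], [1, 0, 0, 0, 0], [1, 0, 0, 0, 0], [1, 0, 0, 0, 0], [1, 0, 0, 0, 0], [1, 0, 0, 0, 0], [1, 0, 0, 0, 0]], "newtons": 60}}

```text
time: 3.25
position: [0.5582, 0.2174, 0.0181]
orientation: [-3.141, -0.001, -0.396]
wrist_force: [-1.1, -0.8, 5.8]
width: 0.0188
grasp_force: 61.4
```

Request:
{"fn": "servo_tool", "kwargs": {"increments": [[1, 0, 0, -0.2, 0], [1, 0, 0, -0.4, 0], [1, 0, 0, -0.4, -0.0158], [1, 0, 0, -0.4, -0.0158], [1, 0, 0, -0.4, -0.0158], [1, 0, 0, -0.4, -0.0158]]}}

```text
time: 3.85
position: [0.5568, 0.2165, 0.2377]
orientation: [3.141, 0.002, 0.004]
wrist_force: [0.9, -0.5, -1.2]
width: 0.0187
grasp_force: 60.4
```

Request:
{"fn": "servo_tool", "kwargs": {"increments": [[1, -0.1, 0.3, -0.15, 0], [1, -0.16, 0.38, -0.16, 0], [1, -0.16, 0.38, -0.16, 0], [1, -0.16, 0.38, -0.16, 0], [1, -0.16, 0.38, -0.16, 0], [1, -0.16, 0.38, -0.16, 0], [1, -0.16, 0.38, -0.15, 0], [1, -0.12, 0.28, -0.12, 0], [1, 0, 0, 0, 0], [1, 0, 0, 0, 0]]}}

```text
time: 4.85
position: [0.4393, -0.0694, 0.3586]
orientation: [-3.141, 0.001, -0.001]
wrist_force: [-0.4, 1.2, -2.6]
width: 0.0189
grasp_force: 60.4
```

Request:
{"fn": "servo_tool", "kwargs": {"increments": [[1, 0, 0, 0, 0], [1, 0, 0, 0, 0], [1, 0, 0, 0, 0]]}}

```text
time: 5.15
position: [0.4401, -0.0684, 0.3586]
orientation: [3.141, 0.002, 0.002]
wrist_force: [0.5, 0.4, -1.7]
width: 0.019
grasp_force: 60.5
```

```bash
python3 look.py w2
```

```text
5.2 [ 0.4401 -0.0685  0.3587] [1.7999e+02 7.0000e-02 1.1000e-01] [ 0.514 -0.07   0.5  ] [-0.29 -0.   -0.96]
```

View pics/w2.png

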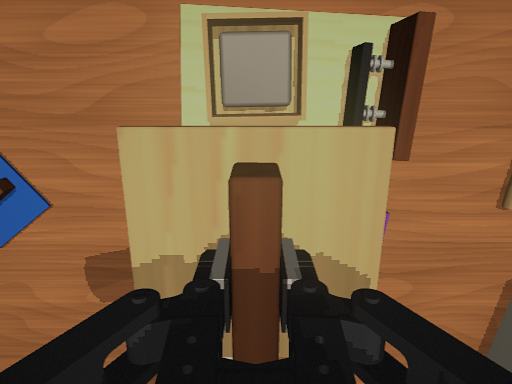

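The wrist view shows the held lid, its far edge along row 128. Beyond it are the open case with rim (203–306, 13–124), the pad at (356,85) and the fence at (405,85). Measuring the rim and pad next.

Run:
```python
from h import *
import pickle
im=cv2.imread('pics/w2.png');c=pickle.load(open('pics/w2.pkl','rb'))
hsv=cv2.cvtColor(im,cv2.COLOR_BGR2HSV).astype(int);H,S,V=hsv[...,0],hsv[...,1],hsv[...,2]
print([tuple(hsv[60,x]) for x in(190,205,210,215,220,250,296,303,320)],[tuple(hsv[y,250]) for y in(10,16,20,24,28,106,111,116,120,123,125)])
roi=np.zeros(H.shape,bool);roi[5:126,195:315]=1
m=roi&(((H<27)|(V<90)))
for k in blobs(m,3000): print('rim',cv2.boundingRect(k),*rect(c,k,.073))
m=roi&((S<75)&(H<24)&(V>100))
for k in blobs(m,3000): print('cheese',cv2.boundingRect(k),*rect(c,k,.054))
board=(H>=27)&(H<40)&(S<115)&(V>90);board[126:]=0
for k in blobs(board,500): print('board',cv2.boundingRect(k),*rect(c,k,.018))
pad=(V<60);pad[126:]=0
for k in blobs(pad,300): print('pad',cv2.boundingRect(k),*rect(c,k,.075), cv2.minAreaRect(k))
fen=(V<110)&(S>140)&(H<14);fen[165:]=0;fen[:,:380]=0
for k in blobs(fen,300): print('fence',cv2.boundingRect(k),*rect(c,k,.098))
print('lid edge pts rel',cast(c,[[118,128],[395,128]],.3587-.0061).round(4))
```

```text
[(np.int64(33), np.int64(69), np.int64(178)), (np.int64(19), np.int64(122), np.int64(172)), (np.int64(19), np.int64(121), np.int64(80)), (np.int64(25), np.int64(102), np.int64(173)), (np.int64(19), np.int64(70), np.int64(88)), (np.int64(20), np.int64(45), np.int64(147)), (np.int64(19), np.int64(122), np.int64(149)), (np.int64(20), np.int64(117), np.int64(176)), (np.int64(32), np.int64(81), np.int64(177))] [(np.int64(29), np.int64(86), np.int64(169)), (np.int64(20), np.int64(120), np.int64(170)), (np.int64(17), np.int64(129), np.int64(73)), (np.int64(17), np.int64(126), np.int64(75)), (np.int64(19), np.int64(122), np.int64(123)), (np.int64(19), np.int64(79), np.int64(71)), (np.int64(20), np.int64(118), np.int64(175)), (np.int64(19), np.int64(121), np.int64(143)), (np.int64(20), np.int64(119), np.int64(174)), (np.int64(20), np.int64(111), np.int64(170)), (np.int64(20), np.int64(115), np.int64(153))]
rim (201, 5, 114, 121) [535.9 -72.1] [131.3 126.1] 0.1
cheese (220, 32, 71, 74) [535.4 -70.2] [83.5 84.2] 1.3
board (297, 12, 107, 114) [ 532.2 -191.9] [119.3 143.6] 86.0
board (181, 4, 110, 122) [535.8 -40.7] [137.4 150. ] 87.1
pad (343, 43, 31, 83) [ 516.6 -191. ] [25.7 93.1] 87.1 ((358.72308349609375, 84.21537780761719), (22.078184127807617, 84.83975219726562), 7.125016689300537)
pad (376, 12, 43, 114) [ 532.8 -232.6] [ 28.3 125.4] 86.9 ((395.5567321777344, 68.24742889404297), (24.82276725769043, 118.54841613769531), 9.92624568939209)
fence (382, 11, 54, 150) [ 512.2 -232.5] [ 45.4 159. ] 87.2
lid edge pts rel [[ 0.4978 -0.0118  0.3526]
 [ 0.4981 -0.1287  0.3526]]
```

Run:
```python
import cv2
im=cv2.imread('pics/w2.png')
cv2.imwrite('pics/crop2.png',cv2.resize(im[0:150,180:440],None,fx=3,fy=3,interpolation=cv2.INTER_NEAREST))
```

```text
(no output)
```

View pics/crop2.png

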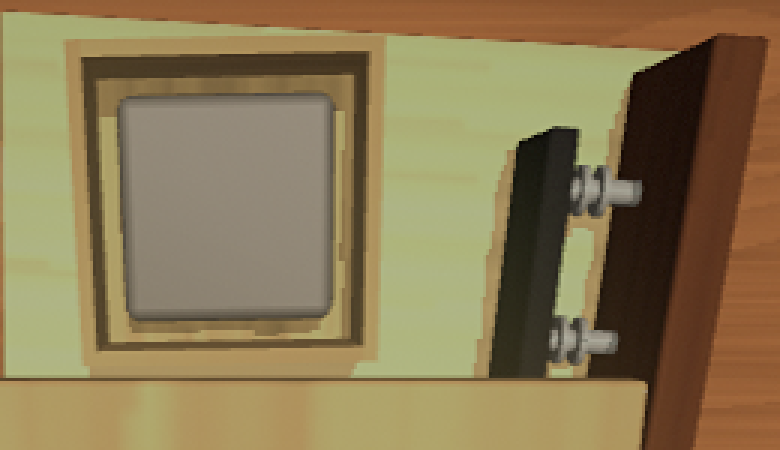

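The crop gives the rim's outer corners at about (66,40), (385,36), (377,360), (83,365). The inner opening corners are (82,58), (369,52), (362,345), (98,350). The pad's top front edge runs about (517,140) to (489,377).

Run:
```python
from h import *
import pickle
c=pickle.load(open('pics/w2.pkl','rb'))
def f(p): return (np.array(p)+.5)/3-.5+[180,0]
for n,p in (('outer',[(66,40),(385,36),(377,360),(83,365)]),('inner',[(82,58),(369,52),(362,345),(98,350)])):
    P=cast(c,f(p),.073)[:,:2]*1000
    e=np.roll(P,-1,0)-P
    print(n,P.round(1).tolist(),'c',P.mean(0).round(1),'len',np.linalg.norm(e,axis=1).round(1),'edge deg',np.degrees(np.arctan2(e[:,1],e[:,0])).round(1))
t=cast(c,f([(556,130),(577,130),(547,377)]),.075)*1000
print('pad top pts',t.round(1)[:,:2])
# refine: rim outline from saturation/hue, near edge excluded by shadow
```

```text
outer [[593.4, -9.8], [595.0, -128.3], [476.8, -130.6], [474.6, -11.6]] c [535.  -70.1] len [118.5 118.2 119.1 118.9] edge deg [ -89.2 -178.9   91.1    0.9]
inner [[587.4, -15.5], [589.6, -122.6], [482.7, -124.3], [480.5, -17.9]] c [535.1 -70.1] len [107.1 106.9 106.5 106.9] edge deg [ -88.8 -179.1   91.2    1.3]
pad top pts [[ 562.7 -194.3]
 [ 562.7 -202.3]
 [ 470.4 -199.5]]
```

Run:
```python
from h import *
import pickle
im=cv2.imread('pics/w2.png').astype(int);c=pickle.load(open('pics/w2.pkl','rb'))
g=im[...,1]
for v in (126,127,128,130,134,140,150): print(v,im[v,112:128,1].tolist(),im[v,384:402,1].tolist())
print([im[120:134,u,1].tolist() for u in(160,230,330)])
```

```text
126 [97, 96, 97, 95, 96, 91, 80, 76, 67, 68, 68, 69, 71, 71, 72, 74] [78, 77, 75, 76, 75, 78, 73, 63, 56, 37, 34, 27, 29, 27, 36, 53, 60, 59]
127 [97, 98, 98, 96, 106, 125, 128, 128, 128, 129, 132, 134, 138, 140, 141, 142] [131, 130, 131, 131, 131, 131, 132, 132, 133, 139, 130, 53, 28, 30, 39, 55, 61, 59]
128 [97, 96, 98, 101, 119, 134, 134, 135, 135, 137, 140, 141, 143, 147, 148, 148] [141, 142, 143, 143, 144, 145, 144, 144, 143, 145, 145, 121, 22, 29, 40, 56, 62, 59]
130 [97, 98, 97, 100, 116, 138, 140, 139, 141, 142, 145, 147, 148, 151, 153, 152] [148, 149, 149, 150, 150, 150, 151, 150, 150, 151, 152, 132, 21, 32, 48, 57, 62, 58]
134 [99, 98, 100, 90, 93, 132, 141, 139, 140, 141, 144, 146, 148, 151, 153, 153] [149, 149, 149, 150, 150, 150, 150, 150, 150, 150, 131, 63, 30, 44, 56, 61, 60, 59]
140 [97, 99, 99, 98, 99, 115, 140, 147, 149, 152, 152, 152, 153, 153, 153, 153] [149, 149, 150, 151, 150, 150, 150, 150, 151, 140, 90, 29, 43, 57, 63, 60, 59, 59]
150 [93, 94, 94, 93, 92, 85, 97, 138, 148, 151, 153, 153, 153, 153, 154, 154] [150, 150, 149, 150, 150, 149, 150, 150, 142, 105, 37, 55, 60, 62, 60, 60, 61, 59]
[[97, 97, 98, 99, 99, 93, 68, 136, 143, 148, 146, 147, 148, 148], [148, 149, 146, 147, 146, 128, 85, 154, 163, 169, 167, 167, 167, 168], [181, 182, 181, 182, 184, 162, 84, 144, 158, 164, 163, 163, 164, 163]]
```

Request:
{"fn": "servo_tool", "kwargs": {"increments": [[1, 0.25, 0.0, 0.1, 0], [1, 0.3, 0.0, 0.3, 0], [1, 0.3, 0.0, 0.4, 0], [1, 0.118, 0.003, 0.4, -0.003], [1, 0, 0, 0.4, 0], [1, 0, 0, 0.4, 0], [1, 0, 0, 0.3, 0], [1, 0, 0, 0.23, 0], [1, 0, 0, 0, 0], [1, 0, 0, 0, 0]]}}

```text
time: 6.2
position: [0.5374, -0.0691, 0.1066]
orientation: [3.141, 0.0, 0.021]
wrist_force: [0.3, -0.4, -1.2]
width: 0.0187
grasp_force: 60.4
```

Request:
{"fn": "servo_tool", "kwargs": {"increments": [[1, 0, 0, 0, 0], [1, 0, 0, 0, 0]]}}

```text
time: 6.4
position: [0.5379, -0.0691, 0.108]
orientation: [-3.141, -0.003, 0.02]
wrist_force: [-0.5, -0.2, -2.0]
width: 0.0191
grasp_force: 60.4
```

Request:
{"fn": "servo_tool", "kwargs": {"increments": [[1, -0.005, 0, 0.05, 0], [1, 0, 0, 0.03, 0], [1, 0, 0, 0.03, 0], [1, 0, 0, 0, 0]]}}

```text
time: 6.8
position: [0.5358, -0.0694, 0.0948]
orientation: [3.142, 0.001, 0.019]
wrist_force: [0.1, 0.2, -2.0]
width: 0.0185
grasp_force: 60.4
```

Request:
{"fn": "servo_tool", "kwargs": {"increments": [[1, 0, 0, 0.02, 0], [1, 0, 0, 0.02, 0], [1, 0, 0, 0, 0]]}}

```text
time: 7.1
position: [0.536, -0.0693, 0.091]
orientation: [3.142, 0.001, 0.02]
wrist_force: [-0.3, 0.2, -1.8]
width: 0.0186
grasp_force: 60.4
```

Request:
{"fn": "servo_tool", "kwargs": {"increments": [[1, 0, 0, 0.02, 0], [1, 0, 0, 0.02, 0], [1, 0, 0, 0, 0]]}}

```text
time: 7.4
position: [0.536, -0.0693, 0.0869]
orientation: [3.142, 0.001, 0.02]
wrist_force: [-0.4, 0.5, -1.0]
width: 0.0187
grasp_force: 60.4
```

Request:
{"fn": "servo_tool", "kwargs": {"increments": [[1, 0, 0, 0.01, 0], [1, 0, 0, 0, 0]]}}

```text
time: 7.6
position: [0.5362, -0.0693, 0.0862]
orientation: [3.142, 0.0, 0.02]
wrist_force: [0.3, -0.3, -2.3]
width: 0.0185
grasp_force: 60.4
```

Request:
{"fn": "servo_tool", "kwargs": {"increments": [[1, 0, 0, 0.01, 0], [1, 0, 0, 0.01, 0], [1, 0, 0, 0, 0]]}}

```text
time: 7.9
position: [0.5364, -0.0693, 0.0851]
orientation: [3.141, -0.001, 0.02]
wrist_force: [-1.7, 0.6, 3.7]
width: 0.0187
grasp_force: 61.2
```

Request:
{"fn": "servo_tool", "kwargs": {"increments": [[1, 0, 0, 0.01, 0], [1, 0, 0, 0, 0], [1, 0, 0, 0, 0]]}}

```text
time: 8.2
position: [0.5364, -0.0693, 0.0851]
orientation: [3.141, -0.001, 0.02]
wrist_force: [-3.7, 2.0, 9.4]
width: 0.0191
grasp_force: 62.0
```

Contact came at TCP z 0.085, as expected for a seated lid. I'll ease off a little and check with the scene camera.

Request:
{"fn": "servo_tool", "kwargs": {"increments": [[1, 0, 0, -0.01, 0], [1, 0, 0, 0, 0], [1, 0, 0, 0, 0]]}}

```text
time: 8.5
position: [0.5364, -0.0693, 0.0851]
orientation: [3.141, -0.001, 0.02]
wrist_force: [-2.4, 0.4, 5.9]
width: 0.0193
grasp_force: 61.5
```

Run:
```python
from h import *
im=env.get_image('scene');cv2.imwrite('pics/s2.png',im)
t=env.get_image('top');cv2.imwrite('pics/t2.png',t)
a=cv2.resize(im[140:260,150:330],(780,520),interpolation=cv2.INTER_CUBIC);cv2.imwrite('pics/s2c.png',a)
```

```text
(no output)
```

View pics/s2c.png

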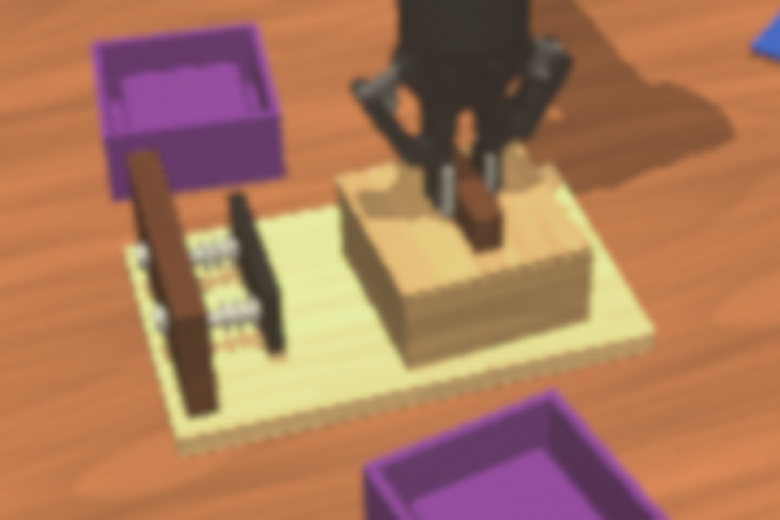

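The lid sits flush in the case at crop (460,250), clear of the pad. I'll get pixel profiles for the pad face now, and slide, square up and centre it short of the pad.

Request:
{"fn": "servo_tool", "kwargs": {"increments": [[1, -0.01, 0.02, -0.003, 0], [1, -0.02, 0.03, 0, 0.001], [1, -0.02, 0.03, 0, 0.0015], [1, -0.02, 0.03, 0, 0.0015], [1, -0.02, 0.03, 0, 0.0015], [1, -0.02, 0.03, 0, 0.0015], [1, -0.02, 0.03, 0, 0.0015], [1, -0.02, 0.03, 0, 0.0015], [1, -0.02, 0.03, 0, 0.0011], [1, -0.02, 0.02, 0, 0]]}}

```text
time: 9.6
position: [0.5201, -0.0964, 0.0854]
orientation: [-3.14, -0.007, -0.05]
wrist_force: [3.8, 3.5, 2.0]
width: 0.0183
grasp_force: 60.8
```

Request:
{"fn": "servo_tool", "kwargs": {"increments": [[1, -0.01, 0.01, 0, 0], [1, 0, 0, 0, 0], [1, 0, 0, 0, 0]]}}

```text
time: 9.9
position: [0.5183, -0.0975, 0.0852]
orientation: [-3.141, -0.005, -0.05]
wrist_force: [4.5, 3.6, 1.9]
width: 0.0187
grasp_force: 60.8
```

```bash
python3 look.py w3
python3 - <<'E'
from h import *
import pickle
t=env.get_image('top');cv2.imwrite('pics/t3.png',t)
w=cv2.imread('pics/w2.png').astype(int);c=pickle.load(open('pics/w2.pkl','rb'));ct=cam('top')
print('w2 row80',list(zip(range(338,376),w[80,338:376].sum(1))))
print('top row203 t0',list(zip(range(292,322),cv2.imread('pics/top0.png').astype(int)[203,292:322].sum(1))))
for u in(346,352,356,360,364,368): print(u,cast(c,(u,80),.075)[0,:2].round(4))
for u in(298,300,302): print(u,cast(ct,(u,203),.075)[0,:2].round(4))
E
```

```text
9.95 [ 0.5183 -0.0975  0.0853] [-179.96   -0.3    -2.84] [ 0.592 -0.103  0.227] [-0.28  0.01 -0.96]
w2 row80 [(338, np.int64(477)), (339, np.int64(481)), (340, np.int64(479)), (341, np.int64(479)), (342, np.int64(482)), (343, np.int64(458)), (344, np.int64(384)), (345, np.int64(390)), (346, np.int64(396)), (347, np.int64(363)), (348, np.int64(195)), (349, np.int64(92)), (350, np.int64(96)), (351, np.int64(99)), (352, np.int64(98)), (353, np.int64(95)), (354, np.int64(93)), (355, np.int64(94)), (356, np.int64(87)), (357, np.int64(87)), (358, np.int64(96)), (359, np.int64(120)), (360, np.int64(130)), (361, np.int64(130)), (362, np.int64(123)), (363, np.int64(124)), (364, np.int64(123)), (365, np.int64(122)), (366, np.int64(112)), (367, np.int64(123)), (368, np.int64(343)), (369, np.int64(497)), (370, np.int64(484)), (371, np.int64(481)), (372, np.int64(479)), (373, np.int64(481)), (374, np.int64(480)), (375, np.int64(480))]
top row203 t0 [(292, np.int64(449)), (293, np.int64(449)), (294, np.int64(447)), (295, np.int64(435)), (296, np.int64(381)), (297, np.int64(295)), (298, np.int64(162)), (299, np.int64(84)), (300, np.int64(95)), (301, np.int64(194)), (302, np.int64(346)), (303, np.int64(426)), (304, np.int64(445)), (305, np.int64(446)), (306, np.int64(447)), (307, np.int64(449)), (308, np.int64(446)), (309, np.int64(433)), (310, np.int64(360)), (311, np.int64(209)), (312, np.int64(87)), (313, np.int64(117)), (314, np.int64(160)), (315, np.int64(173)), (316, np.int64(170)), (317, np.int64(168)), (318, np.int64(191)), (319, np.int64(233)), (320, np.int64(271)), (321, np.int64(283))]
346 [ 0.5227 -0.1759]
352 [ 0.5227 -0.1829]
356 [ 0.5227 -0.1876]
360 [ 0.5227 -0.1923]
364 [ 0.5227 -0.197 ]
368 [ 0.5227 -0.2016]
298 [ 0.5105 -0.1875]
300 [ 0.5106 -0.1943]
302 [ 0.5107 -0.2011]
```

View pics/w3.png

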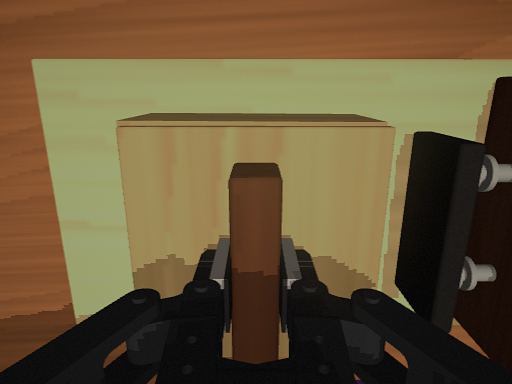

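The wrist view shows the board edge (row 59) parallel to the lid's far edge (row 127), so it's square. The pad is at about (440,220), clear of the lid's right edge at column 395. Next I'll get the gap and lateral offset.

```bash
python3 - <<'E'
from h import *
import pickle
w=cv2.imread('pics/w3.png').astype(int);c=pickle.load(open('pics/w3.pkl','rb'))
for r in(170,220): print(r,list(zip(range(400,490,2),w[r,400:490:2].sum(1).tolist())))
print('col 440',list(zip(range(124,150),w[124:150,440].sum(1).tolist())))
print('lid edge',cast(c,[[116,126.5],[395.2,126.5]],.0853-.0075).round(4))
print('pad far top corner cand',cast(c,[[478,145],[470,145],[460,141]],.075).round(4))
print('board edge',cast(c,[[40,59],[480,59]],.018).round(4))
E
python3 - <<'E'
import cv2
im=cv2.imread('pics/w3.png')
cv2.imwrite('pics/w3c.png',cv2.resize(im[110:340,370:512],None,fx=2.5,fy=2.5)*1.0)
i=cv2.imread('pics/w3c.png');cv2.imwrite('pics/w3c.png',cv2.convertScaleAbs(i,alpha=2.5))
E
```

```text
170 [(400, 359), (402, 360), (404, 360), (406, 361), (408, 329), (410, 54), (412, 55), (414, 57), (416, 55), (418, 55), (420, 53), (422, 59), (424, 60), (426, 41), (428, 50), (430, 46), (432, 49), (434, 39), (436, 34), (438, 34), (440, 36), (442, 38), (444, 41), (446, 38), (448, 32), (450, 36), (452, 29), (454, 42), (456, 50), (458, 68), (460, 80), (462, 88), (464, 80), (466, 81), (468, 86), (470, 79), (472, 83), (474, 77), (476, 84), (478, 83), (480, 55), (482, 412), (484, 386), (486, 288), (488, 126)]
220 [(400, 366), (402, 250), (404, 51), (406, 51), (408, 48), (410, 45), (412, 44), (414, 34), (416, 49), (418, 32), (420, 31), (422, 29), (424, 35), (426, 23), (428, 35), (430, 36), (432, 21), (434, 22), (436, 20), (438, 25), (440, 25), (442, 31), (444, 27), (446, 30), (448, 55), (450, 78), (452, 75), (454, 74), (456, 76), (458, 77), (460, 75), (462, 80), (464, 74), (466, 74), (468, 77), (470, 76), (472, 39), (474, 41), (476, 46), (478, 35), (480, 43), (482, 52), (484, 49), (486, 55), (488, 47)]
col 440 [(124, 413), (125, 410), (126, 411), (127, 412), (128, 413), (129, 416), (130, 414), (131, 415), (132, 430), (133, 281), (134, 23), (135, 41), (136, 54), (137, 53), (138, 46), (139, 47), (140, 43), (141, 46), (142, 43), (143, 49), (144, 45), (145, 43), (146, 43), (147, 41), (148, 40), (149, 43)]
lid edge [[ 0.5795 -0.0425  0.0778]
 [ 0.5736 -0.1615  0.0778]]
pad far top corner cand [[ 0.5634 -0.1996  0.075 ]
 [ 0.5636 -0.1961  0.075 ]
 [ 0.5656 -0.1915  0.075 ]]
board edge [[ 0.6143  0.0185  0.018 ]
 [ 0.602  -0.2305  0.018 ]][ WARN:0@0.017] global loadsave.cpp:1063 imwrite_ Unsupported depth image for selected encoder is fallbacked to CV_8U.
```

View pics/w3c.png

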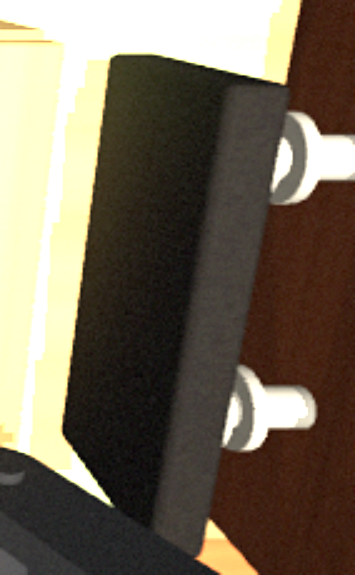

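The brightened crop shows the pad's top-front edge from crop (228,88) to (155,540), which is (461,145) to (432,326) in the full picture.

Run:
```python
from h import *
import pickle
c=pickle.load(open('pics/w3.pkl','rb'))
P=cast(c,[[461.2,145.2],[457,170],[448,220],[432,326]],.075)[:,:2];print(P.round(4))
d=P[0]-P[3];print('len',np.linalg.norm(d),'deg',np.degrees(np.arctan2(d[1],d[0])))
L=cast(c,[[116,126.5],[395.2,126.5]],.0765)[:,:2]
ex=(L[1]-L[0])/np.linalg.norm(L[1]-L[0]);ey=np.array([-ex[1],ex[0]])
cen=L.mean(0)-ey*.06;print('lid centre',cen,'lid x deg',np.degrees(np.arctan2(ex[1],ex[0])),np.linalg.norm(L[1]-L[0]))
pc=(P[0]+P[3])/2;th=np.radians(-92.9);jx=np.array([np.cos(th),np.sin(th)]);jy=np.array([-jx[1],jx[0]])
print('pad c',pc,'rel along jx',(pc-cen)@jx,'lateral',(cen-pc)@jy)
```

```text
[[ 0.5637 -0.1922]
 [ 0.5525 -0.1917]
 [ 0.5284 -0.1903]
 [ 0.4697 -0.1884]]
len 0.09405618639810465 deg -2.3192591820554394
lid centre [ 0.51648889 -0.09903796] lid x deg -92.81787605302691 0.12021736399401821
pad c [ 0.51667572 -0.19033317] rel along jx 0.09116884095470183 lateral -0.004805485860487153
```

Request:
{"fn": "servo_tool", "kwargs": {"increments": [[1, 0.0, 0.02, 0, 0], [1, 0, 0.04, 0, 0], [1, 0, 0.04, 0, 0], [1, 0, 0.04, 0, 0], [1, 0, 0.04, 0, 0], [1, 0, 0.04, 0, 0], [1, 0, 0.03, 0, 0], [1, 0, 0.02, 0, 0]]}}

```text
time: 10.8
position: [0.5152, -0.1241, 0.0851]
orientation: [-3.14, -0.002, -0.05]
wrist_force: [0.9, 7.5, 6.9]
width: 0.0187
grasp_force: 61.4
```

Request:
{"fn": "servo_tool", "kwargs": {"increments": [[1, 0, 0.02, 0, 0], [1, 0, 0.02, 0, 0], [1, 0, 0.02, 0, 0], [1, 0, 0.02, 0, 0], [1, 0, 0.02, 0, 0]]}}

```text
time: 11.3
position: [0.5148, -0.1334, 0.0851]
orientation: [-3.14, -0.002, -0.05]
wrist_force: [0.7, 11.7, 5.9]
width: 0.0186
grasp_force: 61.5
```

Request:
{"fn": "servo_tool", "kwargs": {"increments": [[1, 0, 0.02, 0, 0], [1, 0, 0.02, 0, 0], [1, 0, 0, 0, 0]]}}

```text
time: 11.6
position: [0.5146, -0.1371, 0.0851]
orientation: [-3.139, -0.002, -0.05]
wrist_force: [1.0, 9.7, 5.5]
width: 0.019
grasp_force: 61.4
```

```bash
python3 look.py w4
python3 - <<'E'
from h import *
import pickle
w=cv2.imread('pics/w4.png').astype(int);c=pickle.load(open('pics/w4.pkl','rb'))
for r in(170,220): print(r,list(zip(range(384,460,2),w[r,384:460:2].sum(1).tolist())))
c3=pickle.load(open('pics/w3.pkl','rb'))
print('back edge before',cast(c3,[[481,170],[471,220]],.075)[:,:2].round(4))
for u in(410,415,420,425,430): print(u,cast(c,[[u,170],[u,220]],.075)[:,:2].round(4).tolist())
cv2.imwrite('pics/w4c.png',cv2.convertScaleAbs(cv2.resize(w[110:340,340:512].astype(np.uint8),None,fx=2.5,fy=2.5),alpha=2.5))
E
```

```text
11.65 [ 0.5146 -0.1371  0.0851] [-1.7987e+02 -1.0000e-01 -2.8600e+00] [ 0.588 -0.143  0.227] [-0.29  0.02 -0.96]
170 [(384, 381), (386, 381), (388, 381), (390, 310), (392, 112), (394, 107), (396, 112), (398, 110), (400, 107), (402, 112), (404, 107), (406, 103), (408, 106), (410, 106), (412, 85), (414, 150), (416, 163), (418, 433), (420, 422), (422, 422), (424, 420), (426, 394), (428, 230), (430, 137), (432, 157), (434, 427), (436, 416), (438, 404), (440, 288), (442, 298), (444, 150), (446, 58), (448, 43), (450, 43), (452, 54), (454, 47), (456, 46), (458, 54)]
220 [(384, 322), (386, 93), (388, 105), (390, 96), (392, 99), (394, 100), (396, 99), (398, 95), (400, 91), (402, 96), (404, 94), (406, 193), (408, 267), (410, 57), (412, 61), (414, 56), (416, 61), (418, 56), (420, 57), (422, 61), (424, 51), (426, 58), (428, 59), (430, 55), (432, 56), (434, 57), (436, 52), (438, 48), (440, 48), (442, 39), (444, 59), (446, 55), (448, 55), (450, 59), (452, 51), (454, 50), (456, 47), (458, 43)]
back edge before [[ 0.5519 -0.2025]
 [ 0.5279 -0.2011]]
410 [[0.5498, -0.21], [0.5257, -0.2119]]
415 [[0.5497, -0.2122], [0.5256, -0.2142]]
420 [[0.5496, -0.2145], [0.5254, -0.2166]]
425 [[0.5495, -0.2167], [0.5253, -0.2189]]
430 [[0.5494, -0.219], [0.5252, -0.2213]]
```

View pics/w4c.png

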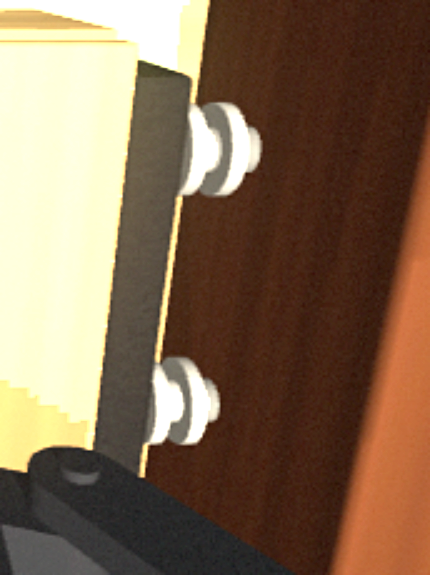

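The crop shows the pad flush against the case and partly pushed in. Its back edge moved from y −0.202 to −0.211, so it is about 8.5 mm in, and I need about 6.5 mm more.

Request:
{"fn": "servo_tool", "kwargs": {"increments": [[1, 0, 0.01, 0, 0], [1, 0, 0.015, 0, 0], [1, 0, 0.015, 0, 0], [1, 0, 0.015, 0, 0], [1, 0, 0.01, 0, 0], [1, 0, 0, 0, 0], [1, 0, 0, 0, 0], [1, 0, 0, 0, 0], [1, 0, 0, 0, 0], [1, 0, 0, 0, 0]]}}

```text
time: 12.65
position: [0.5143, -0.1427, 0.0851]
orientation: [-3.138, -0.002, -0.05]
wrist_force: [1.3, 14.9, 7.2]
width: 0.0189
grasp_force: 61.6
```

```bash
python3 look.py w5
python3 - <<'E'
from h import *
import pickle
w=cv2.imread('pics/w5.png').astype(int);c=pickle.load(open('pics/w5.pkl','rb'))
print([cv2.imread('pics/w5.png').astype(int)[120:130,u].sum(1).tolist() for u in(160,230,330)])
for r in(185,220): print(r,list(zip(range(384,440,2),w[r,384:440:2].sum(1).tolist())))
for u in(400,405,410,415): print(u,cast(c,[[u,185],[u,220]],.075)[:,:2].round(4).tolist())
c3=pickle.load(open('pics/w3.pkl','rb'));print(cast(c3,[[478,185],[471,220]],.075)[:,:2].round(4))
L=cast(c,[[116,126.5],[395.2,126.5]],.0765)[:,:2]
ex=(L[1]-L[0])/.12;print('lid centre',L.mean(0)-np.array([-ex[1],ex[0]])*.06)
E
```

```text
12.7 [ 0.5143 -0.1427  0.0851] [-1.7981e+02 -1.0000e-01 -2.8600e+00] [ 0.588 -0.148  0.227] [-0.29  0.02 -0.96]
[[214, 304, 393, 388, 391, 347, 206, 363, 378, 388], [220, 261, 395, 388, 388, 342, 216, 394, 411, 421], [221, 259, 389, 380, 380, 386, 226, 365, 401, 412]]
185 [(384, 385), (386, 387), (388, 326), (390, 104), (392, 113), (394, 110), (396, 112), (398, 103), (400, 109), (402, 102), (404, 107), (406, 102), (408, 97), (410, 93), (412, 179), (414, 315), (416, 312), (418, 282), (420, 136), (422, 141), (424, 142), (426, 138), (428, 208), (430, 239), (432, 247), (434, 81), (436, 56), (438, 58)]
220 [(384, 316), (386, 98), (388, 100), (390, 102), (392, 99), (394, 96), (396, 92), (398, 95), (400, 98), (402, 94), (404, 96), (406, 81), (408, 63), (410, 64), (412, 68), (414, 59), (416, 66), (418, 60), (420, 64), (422, 62), (424, 64), (426, 56), (428, 47), (430, 49), (432, 50), (434, 58), (436, 66), (438, 65)]
400 [[0.5428, -0.2115], [0.5256, -0.2128]]
405 [[0.5427, -0.2138], [0.5255, -0.2151]]
410 [[0.5425, -0.2161], [0.5254, -0.2174]]
415 [[0.5424, -0.2184], [0.5253, -0.2198]]
[[ 0.545  -0.2021]
 [ 0.5279 -0.2011]]
lid centre [ 0.51252752 -0.1441636 ]
```

```bash
python3 -c "
from rig import env
print(env.sign_off())"
```

```text
the job is handed in; nothing more can be done
None
```

I seated the lid in the case while the pad was still released, then slid the closed case to the pad, about 4 mm off centre and square within about 1°. I handed it in at 12.7 s with the pad pushed in about 14.4 mm and the gripper still holding; sign-off returned no verdict.

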